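# Lay out the soldering corner from the pile of blocks

## Robot

A 6-joint arm with a two-finger parallel gripper is mounted at the origin on the work surface. World frame = base frame: x ahead of the robot, y to its left, z up, the work surface at z = 0. Lengths are in m, angles in degrees, forces in N, time in s.
With the tool pointing down it reaches from about 0.3 to 0.75 m from the base axis. Payload 8.5 kg.
Tool frame: the origin (TCP) lies midway between the tips of the shut fingers; the grasp point (between the pads) lies 19 mm behind it; z points along the fingers, y is the line along which they close (so a half turn about z gives the same grasp; the last joint's range is limited). The gripper opens to 88 mm and grips with 3 to 60 N. Pads are 18 mm wide; open, the fingers measure 123 mm over their backs; the gripper's body (75 mm by 187 mm) begins 45 mm behind the grasp point.
Start: joints at [53.211, 21.807, 74.336, -0, 83.858, -12.336], TCP at [0.228, 0.501, 0.239] pointing down, gripper open.
Joint ranges: [-178.18, 178.18], [-50.72, 133.34], [12.68, 142.11], [-81.47, 261.47], [9.98, 163.14], [-165.26, 165.26]. Speed limits (degrees/s): [136.94, 136.94, 180, 180, 180, 180].

## Interface

Orientations are given as a 3x3 rotation matrix whose columns are the frame's x, y, z axes.
In Python, from workcell import state, camera, sign_off gives the robot as it stands.
- The arm moves only by the shell command python3 -m crank 'ROWS' [FORCE]. ROWS is JSON, a list of rows, each a list of 5 numbers: the opening, from -1 (shut) to 1 (fully open), then the shift along the tool's x, y, z scaled (see below), then the turn about the tool's z scaled (see below). A call has 1 to 5 rows; each row shifts and turns the commanded pose from where the row before left it, along the tool's axes as they then stand; what a row does not reach is not made up. The controller multiplies each number of a shift by 2.5 cm and each number of a turn by 0.12 rad. A row lasts 1/10 s, in which the tool goes at most 50 mm and 8.59 degrees, less where a joint would pass 70% of its speed; a pose out of reach is approached as far as the arm can. A call with a number of a shift or a turn outside -1 to 1 is refused whole. A call with a gripper value outside its range is refused whole. The fingers move at their own pace and stop on an object; FORCE is the grip in N (left out, the last holds). Time passes only in rows, so rows that do not move let the fingers close. It gives the time, the measured TCP pose, the force, the opening and the grip force at its end, in the units of the state.
- state(): the state, without advancing time (a new reading comes with each control period).
- camera(name): name is "scene" or "top"; returns a dict with "img" (384x512x3 uint8, blue, green, red), "intrinsics" (3x3 intrinsics, pixels), "T" (4x4, takes a point from camera to world coordinates). Camera axes: x right, y down, z forward; pixel columns grow to the right and rows downward; lengths in m; the calibration is good to about 2 mm. A picture is of the moment at which its call begins. There is no depth.
- sign_off(): hands the job in; it is judged then, once.
The state is a dict: "clock": time; "q": joint angles; "qd": joint speeds; "joint_torque": joint torques, N m; "position": TCP position; "tcp_rot": TCP orientation; "wrist_force": force on the tool from outside, world axes, zero at the start; "ft_torque": the same for the moment, N m; "finger_gap": opening from 0.0 (shut) to 1.0 (fully open); "grasp_force": force on a finger pad.
Only numpy, scipy, OpenCV 4.12 (cv2) and the standard library are available. Lean on these libraries where they do the work, as an engineer would, in place of code of your own. Each camera call takes 0.05 s, during which the arm holds its last target. There are 200 camera calls.

## Task

The soldering blocks were left in one pile: take it apart from the top and lay the bench out for soldering. Stand the little borax dish wholly on the cork mat, lay the charcoal block flat inside its steel tray, lay the honeycomb board centred on the turntable, and lay the magnesia brick flat in the middle of the hearth with its long sides parallel to the hearth's back wall. Set each one down the same way up as it is now rather than letting it drop, and leave the flux jar and the bur block where they stand.

Things in the scene. Friction and masses are not known exactly. Their poses are not given: they have to be found in the camera images.
- magnesia_brick: Off-white magnesia soldering brick with brown scorch spots, 140 x 66 x 32 mm (x, y, z), about 0.3 kg; loose, the bottom of the pile, lying on the bench (its ends show beyond the honeycomb board). Origin: centre of its underside; x along its length, z up; looks the same turned half round.
- honeycomb_board: Pale ceramic soldering board full of small holes, 112 x 66 x 13 mm (x, y, z), about 0.11 kg; loose, lies crosswise on the magnesia brick. Origin: centre of its underside; x along its length, z up.
- charcoal_block: Black charcoal soldering block bound with two iron wires, 84 x 54 x 30 mm (x, y, z), about 0.06 kg; loose, lies crosswise on the honeycomb board. Origin: centre of its underside; x along its length, z up.
- borax_dish: Small round white ceramic dish, open at the top, straight-sided, outside diameter 50 mm, 18 mm high, about 45 g; loose, stands on the charcoal block at the top of the pile. Origin: centre of its underside; z up.
- hearth: Fixed sheet-steel soldering hearth, 136 x 176 mm (x, y) outside, with a pale lined floor 6 mm above the bench. Walls 3 mm thick, reaching 28 mm above the bench, stand on the two short sides (+y, -y) and along the long back (+x); the long front (-x) is open. Origin: centre of its underside; y runs along the back wall. The brick's length goes along this y, its centre over the origin.
- turntable: Fixed grey turntable foot carrying a round flat steel disc of 164 mm diameter that turns stiffly about the vertical. The disc's upper surface is 34 mm above the bench; a thin rim (2 mm thick) stands 4 mm higher round its edge; three centring grooves. Origin: centre of the foot's underside, on the axis of rotation.
- charcoal_tray: Fixed dark steel tray for the charcoal block, 100 x 70 mm (x, y) outside, open at the top, walls 2 mm thick and 11 mm high, inside 96 x 66 mm, inner floor 2 mm above the bench. Origin: centre of its underside; x along its length.
- cork_mat: Fixed round cork mat, diameter 80 mm, 5 mm thick. Origin: centre of its underside.
- flux_jar: Brown glass jar with black lid, diameter 54 mm, 66 mm high; a loose bystander, to be left alone. Origin: centre of its underside.
- bur_block: Wooden block 70 x 50 x 26 mm full of small steel burs that stand up to 49 mm above the bench; a loose bystander, to be left alone. Origin: centre of its underside; x along its length.
Mind the look-alikes: they are no part of the job. Several things have the shape of the honeycomb_board; the one meant has the colours described above.

How it is judged (in metres and radians):
At the end, for the whole second after the job is handed in: Dish on mat, board on turntable disc, brick on hearth floor (centres within 15 mm), charcoal in its tray (10 mm); charcoal and brick parallel to tray and back wall (0.2 rad); each flat (0.08 rad), at its place's height (4 mm), at rest, released; jar and bur block upright, moved under 15 mm (horizontal distance between borax_dish and cork_mat below 0.015 m and z of borax_dish in the frame of cork_mat between 0.001 and 0.009 m and angle between each of borax_dish, charcoal_block, honeycomb_board, magnesia_brick, flux_jar, bur_block's own z axis and vertical below 0.08 rad and linear speed of each of borax_dish, charcoal_block, honeycomb_board, magnesia_brick below 0.02 m/s and angular speed of each of borax_dish, charcoal_block, honeycomb_board, magnesia_brick below 0.1 rad/s and contact force between the fingers and borax_dish below 0.05 N and horizontal distance between charcoal_block and charcoal_tray below 0.01 m and z of charcoal_block in the frame of charcoal_tray between -0.002 and 0.006 m and contact force between the fingers and charcoal_block below 0.05 N and horizontal distance between honeycomb_board and turntable below 0.015 m and z of honeycomb_board in the frame of turntable between 0.03 and 0.038 m and contact force between the fingers and honeycomb_board below 0.05 N and horizontal distance between magnesia_brick and hearth below 0.015 m and z of magnesia_brick in the frame of hearth between 0.002 and 0.01 m and contact force between the fingers and magnesia_brick below 0.05 N and angle between the x axis of charcoal_block and the x axis of charcoal_tray, either way round below 0.2 rad and angle between the x axis of magnesia_brick and the y axis of hearth, either way round below 0.2 rad and distance of each of flux_jar, bur_block from where it was at the start of the episode below 0.015 m); the robot touches nothing.
It fails at once if the dish or a block is dropped (moving faster than 0.45 m/s, as after a fall of more than 10 mm, with no finger on it) ((linear speed of borax_dish above 0.45 m/s and contact force between the fingers and borax_dish below 0.05 N) or (linear speed of charcoal_block above 0.45 m/s and contact force between the fingers and charcoal_block below 0.05 N) or (linear speed of honeycomb_board above 0.45 m/s and contact force between the fingers and honeycomb_board below 0.05 N) or (linear speed of magnesia_brick above 0.45 m/s and contact force between the fingers and magnesia_brick below 0.05 N)).
It fails at once if the flux jar is pushed more than 25 mm or tipped over (distance of flux_jar from where it was at the start of the episode above 0.025 m or angle between flux_jar's own z axis and vertical above 0.5 rad).
It fails at once if the bur block is pushed more than 25 mm or tipped over (distance of bur_block from where it was at the start of the episode above 0.025 m or angle between bur_block's own z axis and vertical above 0.5 rad).
It also fails if it takes over 118 s, if anything falls off the work surface, if the arm or the gripper's body presses on something with over 40 N, if the wrist force passes 120 N, or if a joint passes its speed limit or range.

## Working session

There is one attempt and no reset: what is moved stays moved. The work goes in short steps, Python scripts to look and compute and a shell command to move; the robot and the scene stay as the last step left them, time stands still between calls to the robot, and variables do not carry over. Pictures are saved under pics/ and viewed, at most 14 in all, crops included, and the job is handed in when it is done.

```bash
mkdir -p pics; ls
python3 - <<'E'
from workcell import state,camera
import cv2
for n in ("top","scene"):
    c=camera(n); cv2.imwrite(f"pics/{n}0.png",cv2.resize(c["img"],(800,600),interpolation=cv2.INTER_CUBIC)); print(c["intrinsics"],c["T"])
    cv2.imwrite(f"raw_{n}0.png",c["img"])
s=state();print(s)
E
```

```text
pics
[[371.16843913   0.         258.47164295]
 [  0.         371.16843913 190.91531502]
 [  0.           0.           1.        ]] [[ 0.02904273 -0.98429761  0.17411129  0.27568642]
 [-0.9988559  -0.03519856 -0.03237213  0.08037122]
 [ 0.03799228 -0.17297192 -0.98419373  1.16754475]
 [ 0.          0.          0.          1.        ]]
[[419.43577305   0.         260.25438426]
 [  0.         419.43577305 190.55024858]
 [  0.           0.           1.        ]] [[ 3.12875545e-01  5.27160991e-01 -7.90069733e-01  1.34889420e+00]
 [ 9.49793677e-01 -1.74468845e-01  2.59716372e-01 -1.98239523e-01]
 [-9.30213233e-04 -8.31662138e-01 -5.55281211e-01  6.77231699e-01]
 [ 0.00000000e+00  0.00000000e+00  0.00000000e+00  1.00000000e+00]]
{'clock': 0.1, 'q': array([ 5.32105570e+01,  2.18359941e+01,  7.43776105e+01, -8.32738932e-04,
        8.38573121e+01, -1.23355152e+01]), 'qd': array([-0.01273043, -0.12530662, -0.21107819, -0.05471924,  0.07006605,
        0.0023463 ]), 'joint_torque': array([ 3.92786416e-03, -4.38648570e+01, -2.24913096e+01,  7.14676548e-02,
        3.41436442e-02, -5.41228553e-05]), 'position': array([0.22753414, 0.50046286, 0.23822664]), 'tcp_rot': array([[-9.10294992e-01,  4.13959533e-01, -7.29674285e-04],
       [ 4.13960100e-01,  9.10294477e-01, -9.99880033e-04],
       [ 2.50308601e-04, -1.21224183e-03, -9.99999234e-01]]), 'wrist_force': array([0.30172713, 0.728463  , 0.49386516]), 'ft_torque': array([ 0.02126698, -0.01678314,  0.03237436]), 'grasp_force': 0.0, 'finger_gap': 0.9974756800160999}
```

View pics/top0.png

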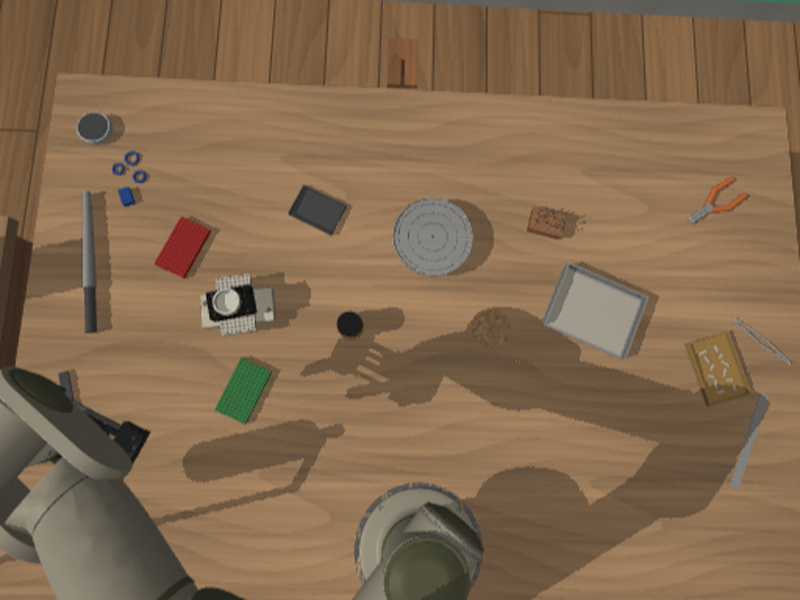

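View pics/scene0.png

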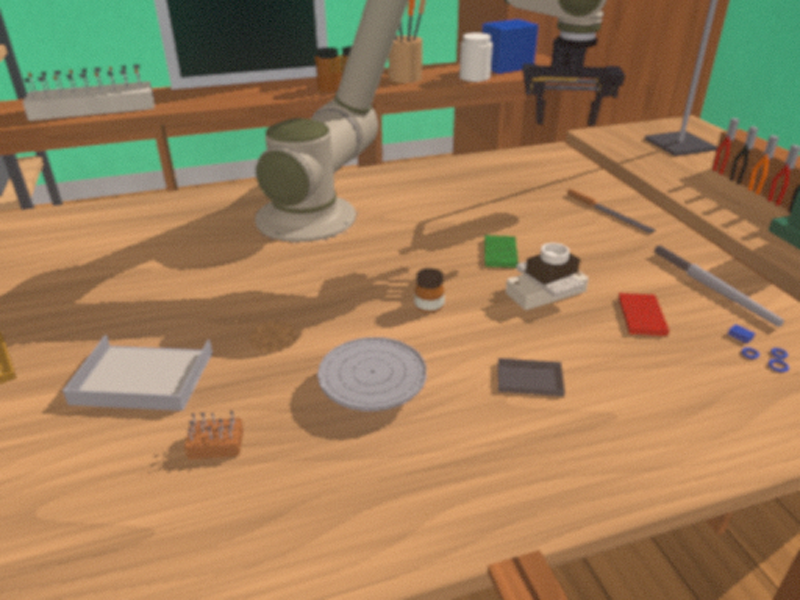

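Top view: pile at about (236,303), tray (319,210), turntable (432,237), cork in shadow (490,327), hearth (596,310), jar (350,324), bur block (549,222). Now the enlarged crops.

```bash
cat > h.py <<'E'
import numpy as np,cv2
from workcell import state,camera
def ray(c,uv,z):
    d=np.c_[np.atleast_2d(uv),np.ones(len(np.atleast_2d(uv)))]@np.linalg.inv(c["intrinsics"]).T@c["T"][:3,:3].T
    o=c["T"][:3,3]; return (o+d*((z-o[2])/d[:,2])[:,None])[:,:2]
def crop(img,x,y,w,h,k): return cv2.resize(img[y:y+h,x:x+w],None,fx=k,fy=k,interpolation=cv2.INTER_NEAREST)
def undo(pose,tgt,yaw=None):
    """tool-frame shift (units of 25mm) from current pose to tgt xyz"""
    s=state(); d=s["tcp_rot"].T@(np.array(tgt)-s["position"]); return d/0.025
E
python3 - <<'E'
from h import *
t=cv2.imread("raw_top0.png");s=cv2.imread("raw_scene0.png")
M=np.zeros((600,800,3),np.uint8)
def put(c,x,y): M[y:y+c.shape[0],x:x+c.shape[1]]=c
put(crop(t,125,172,60,50,6),0,0)     # pile 360x300
put(crop(t,340,160,80,75,4),380,0)  # hearth 320x300
put(crop(t,180,115,50,40,5),0,310)  # tray 250x200
put(crop(t,295,190,40,40,6),260,310)# cork
put(crop(s,315,148,70,55,4),510,310)# pile scene 280x220
cv2.imwrite("pics/m1.png",M)
E
```

```text
(no output)
```

View pics/m1.png

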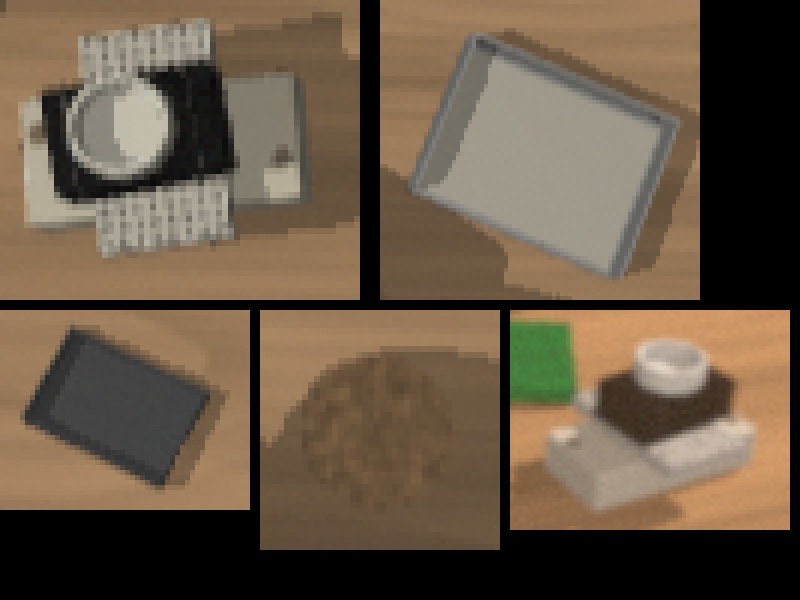

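Montage shows dish rim centre at about (119,127), charcoal, board and brick corners, hearth (back wall on the upper edge, open front below), tray and cork clearly; I use these corners.

Run:
```python
from h import *
c=camera("top")
def R(n,pts,x0,y0,ox,oy,k,z):
    p=(np.array(pts,float)-[ox,oy])/k+[x0-.5,y0-.5]
    w=ray(c,p,z); 
    if len(w)==4:
        e=np.roll(w,-1,0)-w; L=np.hypot(*e.T)*1e3; a=np.degrees(np.arctan2(e[:,1],e[:,0]))%180
        print(n,"centre",w.mean(0).round(4),"sides",L.round(0),"dir",a.round(1))
    else: print(n,w.round(4))
    return w
R("dish",[(119,127)],125,172,0,0,6,.093)
R("charcoal",[(40,95),(215,65),(237,170),(65,203)],125,172,0,0,6,.075)
R("board",[(78,37),(209,19),(234,239),(101,258)],125,172,0,0,6,.045)
R("brick",[(20,102),(297,73),(305,203),(28,228)],125,172,0,0,6,.032)
R("hearth",[(474,34),(680,118),(620,278),(411,190)],340,160,380,0,4,.028)
R("tray",[(72,328),(212,398),(163,488),(23,420)],180,115,0,310,5,.011)
R("cork",[(377,430)],295,190,260,310,6,.005)
R("jar",[(350,324)],0,0,0,0,1.5625,.066); R("bur",[(549,222)],0,0,0,0,1.5625,.026)
R("green",[(245,390)],0,0,0,0,1.5625,.01);R("red",[(184,247)],0,0,0,0,1.5625,.01)
im=c["img"][120:185,245:310]; hsv=cv2.cvtColor(im,cv2.COLOR_BGR2HSV)
m=((hsv[...,1]<50)).astype(np.uint8)
k=max(cv2.findContours(m,0,2)[0],key=cv2.contourArea); e=cv2.fitEllipse(cv2.convexHull(k)); print(e)
R("tt",[np.array(e[0])+[245,120]+.5],0,0,0,0,1,.038)
print(state()["position"])
```

```text
dish [[0.4488 0.3764]]
charcoal centre [0.449  0.3712] sides [86. 54. 84. 56.] dir [102.2  15.7 103.1  17.5]
board centre [0.4519 0.371 ] sides [ 66. 114.  66. 114.] dir [100.3  10.5 100.2  10.6]
brick centre [0.4469 0.37  ] sides [141.  68. 139.  65.] dir [98.2  7.3 97.2  8.6]
hearth centre [ 0.4684 -0.3439] sides [175. 139. 175. 137.] dir [ 69.2 157.5  68.8 157.6]
tray centre [0.6602 0.2272] sides [103.  68. 101.  69.] dir [ 64.8 155.1  65.6 156.5]
cork [[ 0.4278 -0.1358]]
jar [[0.4186 0.147 ]]
bur [[ 0.6501 -0.2511]]
green [[0.2891 0.3489]]
red [[0.5718 0.4934]]
((31.487598419189453, 31.248821258544922), (49.81079864501953, 51.242610931396484), 101.19685363769531)
tt [[ 0.6047 -0.01  ]]
[0.22755267 0.50049336 0.2383255 ]
```

```bash
cat >> h.py <<'E'
def plan(tgt,yaw=None):
    """turn (units, do first), then shift (units) in the turned tool frame; yaw=world direction of tool y, deg"""
    s=state(); R=s["tcp_rot"]; y0=np.degrees(np.arctan2(R[1,1],R[0,1])); t=0.
    if yaw is not None: t=(yaw-y0+90)%180-90
    a=np.radians(y0+t); Rn=np.array([[-np.sin(a),np.cos(a),0],[np.cos(a),np.sin(a),0],[0,0,-1.]])
    d=Rn.T@(np.array(tgt)-s["position"])/.025
    print("t",round(s["clock"],2),"yaw",y0.round(1),"turn",(-np.radians(t)/.12).round(2),"shift",d.round(2),"pos",s["position"].round(4),"gap",round(s["finger_gap"],3),"F",round(s["grasp_force"],1),"q6",s["q"][5].round(0),"tilt",R[:2,2].round(4))
E
python3 - <<'E'
from h import *
plan((.4488,.3764,.12))
E
```

```text
t 0.15 yaw 65.5 turn -0.0 shift [-10.11  -0.86   4.73] pos [0.2276 0.5005 0.2383] gap 1.001 F 0.0 q6 -12.0 tilt [-0.0006 -0.0008]
```

```bash
python3 -m crank '[[1,-0.7,0,0,0],[1,-1,-0.2,0.3,0],[1,-1,-0.2,0.5,0],[1,-1,-0.2,0.5,0],[1,-1,-0.2,0.5,0]]' 15 >o && python3 -m crank '[[1,-1,0,0.5,0],[1,-1,0,0.5,0],[1,-1,0,0.5,0],[1,-1,0,0.5,0],[1,-1,0,0.5,0]]' >>o && python3 -m crank '[[1,-0.4,-0.06,0.3,0],[1,0,0,0.1,0],[1,0,0,0,0],[1,0,0,0,0]]' >> o ; cat o
python3 - <<'E'
from h import *
plan((.4488,.3764,.079))
E
```

```text
clock: 0.65
position: [0.327, 0.4331, 0.1931]
tcp_rot: [[-0.91, 0.414, -0.0], [0.414, 0.91, -0.0], [0.0, -0.0, -1.0]]
wrist_force: [0.6, 0.6, 0.3]
finger_gap: 0.996
grasp_force: 0.0
clock: 1.15
position: [0.4409, 0.3815, 0.1305]
tcp_rot: [[-0.91, 0.414, -0.0], [0.414, 0.91, -0.0], [0.0, -0.0, -1.0]]
wrist_force: [-0.1, 0.6, -0.2]
finger_gap: 1.001
grasp_force: 0.0
clock: 1.55
position: [0.4478, 0.3772, 0.1219]
tcp_rot: [[-0.911, 0.413, 0.0], [0.413, 0.911, 0.0], [-0.0, 0.001, -1.0]]
wrist_force: [-1.0, -0.5, 0.1]
finger_gap: 0.997
grasp_force: 0.0
t 1.55 yaw 65.6 turn -0.0 shift [-0.05 -0.01  1.71] pos [0.4478 0.3772 0.1219] gap 0.997 F 0.0 q6 -37.0 tilt [0.0004 0.0005]
```

```bash
python3 -m crank '[[1,-0.05,0,0.6,0],[1,0,0,0.7,0],[1,0,0,0.35,0],[1,0,0,0,0],[1,0,0,0,0]]' 15 >o && python3 -m crank '[[-1,0,0,0,0],[-1,0,0,0,0],[-1,0,0,0,0],[-1,0,0,0,0],[-1,0,0,0,0]]' 15 >>o; cat o
python3 - <<'E'
from h import *
plan((.4278,-.1358,.12))
E
```

```text
clock: 2.05
position: [0.4498, 0.3764, 0.0807]
tcp_rot: [[-0.911, 0.413, 0.001], [0.413, 0.911, 0.0], [-0.001, 0.001, -1.0]]
wrist_force: [-0.6, -0.6, 0.3]
finger_gap: 1.001
grasp_force: 0.0
clock: 2.55
position: [0.4498, 0.376, 0.0801]
tcp_rot: [[-0.91, 0.414, 0.0], [0.414, 0.91, 0.0], [-0.0, 0.0, -1.0]]
wrist_force: [-0.0, -0.4, 0.9]
finger_gap: 0.576
grasp_force: 5.7
t 2.55 yaw 65.5 turn -0.0 shift [ -7.67 -19.    -1.6 ] pos [0.4498 0.376  0.0801] gap 0.576 F 5.7 q6 -37.0 tilt [0.0002 0.0001]
```

```bash
python3 -m crank '[[-1,0,0,0,0],[-1,0,0,0,0],[-1,0,0,-0.3,0],[-1,0,0,-0.6,0],[-1,0,0,-0.6,0]]' 15 >o && python3 -m crank '[[-1,0,-0.3,-0.3,0],[-1,-0.2,-0.6,0,0],[-1,-0.4,-0.9,0,0],[-1,-0.4,-1,0,0],[-1,-0.4,-1,0,0]]' >>o; tail -6 o
python3 - <<'E'
from h import *
plan((.4278,-.1358,.12))
c=camera("scene");cv2.imwrite("pics/s1.png",crop(c["img"],230,80,200,150,4))
E
```

```text
clock: 3.55
position: [0.4417, 0.2738, 0.125]
tcp_rot: [[-0.91, 0.414, -0.0], [0.414, 0.91, -0.0], [0.0, -0.0, -1.0]]
wrist_force: [0.7, -0.2, -0.9]
finger_gap: 0.567
grasp_force: 15.0
t 3.55 yaw 65.6 turn -0.0 shift [ -6.27 -15.14   0.2 ] pos [0.4417 0.2738 0.125 ] gap 0.567 F 15.0 q6 -47.0 tilt [-0.0003 -0.0002]
```

View pics/s1.png

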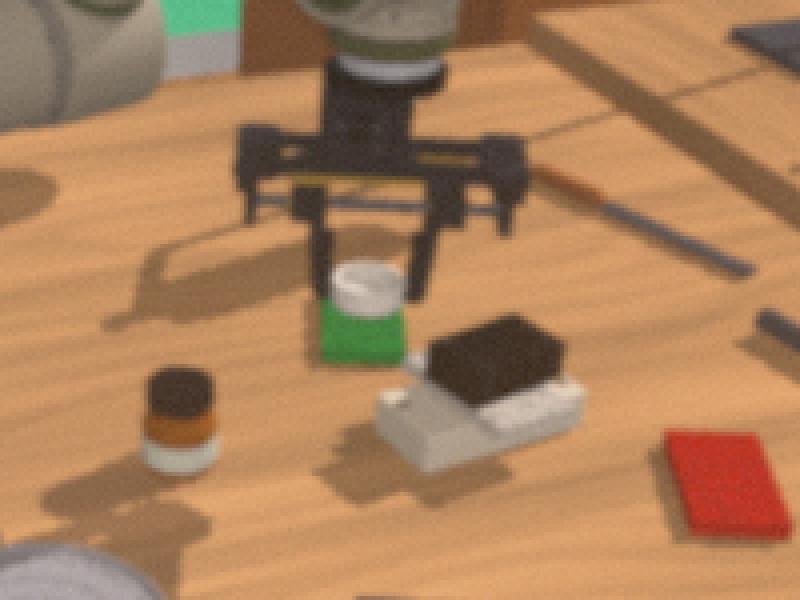

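The dish is held level at (368,287) and the charcoal, board and brick are undisturbed. On to the cork.

```bash
python3 -m crank '[[-1,-0.4,-1,0,0],[-1,-0.4,-1,0,0],[-1,-0.4,-1,0,0],[-1,-0.4,-1,0,0],[-1,-0.4,-1,0,0]]' >o && python3 -m crank '[[-1,-0.4,-1,0,0],[-1,-0.4,-1,0,0],[-1,-0.4,-1,0,0],[-1,-0.4,-1,0,0],[-1,-0.4,-1,0,0]]' >>o; python3 -m crank '[[-1,-0.5,-1,0,0],[-1,-0.5,-1,0,0],[-1,-0.5,-0.8,0,0],[-1,-0.4,-0.5,0,0],[-1,-0.2,-0.3,0,0]]' >>o;python3 -m crank '[[-1,0,0,0,0],[-1,0,0,0,0]]' >>o
python3 - <<'E'
from h import *
plan((.4278,-.1358,.012))
c=camera("top")
hsv=cv2.cvtColor(c["img"],cv2.COLOR_BGR2HSV)
cv2.imwrite("raw_top1.png",c["img"])
E
```

```text
t 5.3 yaw 65.6 turn -0.0 shift [-0.2  -1.62  4.52] pos [ 0.4401 -0.0969  0.1249] gap 0.561 F 15.0 q6 -93.0 tilt [-0.0004  0.0004]
```

```bash
python3 -m crank '[[-1,-0.1,-0.5,0,0],[-1,-0.1,-0.7,0.4,0],[-1,0,-0.4,0.7,0],[-1,0,0,0.8,0],[-1,0,0,0.8,0]]' >o && python3 -m crank '[[-1,0,0,0.8,0],[-1,0,0,0.5,0],[-1,0,0,0.25,0],[-1,0,0,0,0],[-1,0,0,0,0]]' >>o
python3 - <<'E'
from h import *
plan((.4278,-.1358,.010)); print(state()["wrist_force"])
E
```

```text
t 6.35 yaw 65.6 turn -0.0 shift [0.04 0.   0.37] pos [ 0.4286 -0.1363  0.0192] gap 0.564 F 15.0 q6 -98.0 tilt [ 0.0006 -0.0004]
[ 0.31028029 -0.04457808 -1.60539031]
```

```bash
python3 -m crank '[[-1,0,0,0.15,0],[-1,0,0,0.1,0],[-1,0,0,0.06,0],[-1,0,0,0,0],[-1,0,0,0,0]]' >o
python3 - <<'E'
from h import *
plan((.4278,-.1358,.010)); print(state()["wrist_force"])
E
python3 -m crank '[[-1,0,0,0.05,0],[-1,0,0,0.05,0],[-1,0,0,0,0]]'
python3 - <<'E'
from h import *
plan((.4278,-.1358,.010)); print(state()["wrist_force"])
E
```

```text
t 6.85 yaw 65.6 turn -0.0 shift [ 0.03 -0.    0.04] pos [ 0.4284 -0.1361  0.011 ] gap 0.565 F 15.0 q6 -98.0 tilt [-0. -0.]
[-0.73349309 -0.24033849 -1.28249182]
clock: 7.15
position: [0.4287, -0.1362, 0.0094]
tcp_rot: [[-0.91, 0.414, 0.001], [0.414, 0.91, -0.001], [-0.001, -0.0, -1.0]]
wrist_force: [-1.6, 1.2, 12.8]
finger_gap: 0.568
grasp_force: 15.0
t 7.15 yaw 65.5 turn -0.0 shift [ 0.04 -0.   -0.03] pos [ 0.4287 -0.1362  0.0094] gap 0.568 F 15.0 q6 -98.0 tilt [ 0.0012 -0.0008]
[-1.55748679  1.16534917 12.77757363]
```

Touchdown felt (12.8 N). Release, retract, and re-measure the pile.

```bash
python3 -m crank '[[-1,0,0,-0.03,0],[0.7,0,0,0,0],[0.7,0,0,0,0],[0.7,0,0,0,0],[0.7,0,0,0,0]]' >o; python3 -m crank '[[0.7,0,0,-0.3,0],[0.7,0,0,-0.6,0],[0.7,0,0,-1,0],[0.7,0,0,-1,0],[0.7,0,0,-1,0]]' >>o
python3 - <<'E'
from h import *
print(open("o").read()[-400:])
plan((.449,.3712,.11),16.5)
c=camera("top"); cv2.imwrite("raw_top1.png",c["img"])
M=np.zeros((300,620,3),np.uint8); M[:,:360]=crop(c["img"],125,172,60,50,6); M[:240,370:610]=crop(c["img"],295,190,40,40,6)
cv2.imwrite("pics/m2.png",M)
E
```

```text
clock: 7.65
position: [0.4283, -0.136, 0.0091]
tcp_rot: [[-0.91, 0.414, -0.0], [0.414, 0.91, 0.0], [0.0, 0.0, -1.0]]
wrist_force: [-0.7, 0.3, -0.4]
finger_gap: 0.846
grasp_force: 0.0
clock: 8.15
position: [0.4282, -0.1359, 0.1082]
tcp_rot: [[-0.91, 0.414, 0.0], [0.414, 0.91, -0.0], [-0.0, -0.0, -1.0]]
wrist_force: [0.5, 0.0, -0.2]
finger_gap: 0.85
grasp_force: 0.0

t 8.15 yaw 65.5 turn 7.13 shift [19.21  6.56 -0.07] pos [ 0.4282 -0.1359  0.1082] gap 0.85 F 0.0 q6 -98.0 tilt [ 0.0001 -0.    ]
```

View pics/m2.png

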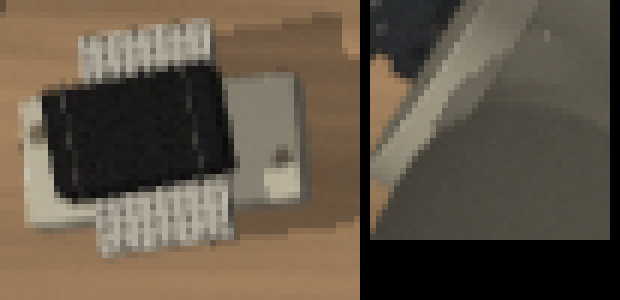

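The pile is unchanged, with the charcoal's top corners at (40,94),(219,65),(237,167),(65,203). The arm hides the dish.

```bash
python3 -m crank '[[0.9,0,0,-0.3,0.6],[0.9,0,0,-0.3,1],[0.9,0,0,-0.3,1],[0.9,0,0,0,1],[0.9,0,0,0,1]]' >o; python3 -m crank '[[0.9,0.3,0,0,1],[0.9,0.8,0.2,0,1],[0.9,1,0.4,0,0.5],[0.9,1,0.4,0,0],[0.9,1,0.4,0,0]]' >>o; python3 -m crank '[[0.9,1,0.4,0,0],[0.9,1,0.4,0,0],[0.9,1,0.4,0,0],[0.9,1,0.4,0,0],[0.9,1,0.4,0,0]]' >>o; python3 -m crank '[[0.9,1,0.4,0,0],[0.9,1,0.4,0,0],[0.9,1,0.4,0,0],[0.9,1,0.4,0,0],[0.9,1,0.2,0,0]]' >>o; python3 -m crank '[[0.9,1,0.2,0,0],[0.9,1,0.2,0,0],[0.9,0.5,0,0,0],[0.9,0,0,0,0]]' >>o
python3 - <<'E'
from h import *
plan((.449,.3712,.059),16.5)
E
```

```text
t 10.6 yaw 16.8 turn 0.05 shift [2.53 1.33 2.81] pos [0.435  0.3011 0.1292] gap 0.953 F 0.0 q6 5.0 tilt [-0.0003 -0.0001]
```

```bash
python3 -m crank '[[0.9,0.8,0.5,0,0.05],[0.9,0.8,0.5,0,0],[0.9,0.7,0.3,0,0],[0.9,0.2,0,0,0],[0.9,0,0,0,0]]' >o; python3 -m crank '[[0.9,0,0,0.8,0],[0.9,0,0,0.8,0],[0.9,0,0,0.4,0],[0.9,0,0,0,0],[0.9,0,0,0,0]]' >>o;  python3 - <<'E'
from h import *
plan((.449,.3712,.059),16.5)
c=camera("top"); cv2.imwrite("raw_top2.png",c["img"])
im=c["img"][185:235,290:340]; hsv=cv2.cvtColor(im,cv2.COLOR_BGR2HSV)
m=(hsv[...,1]<70).astype(np.uint8); k=max(cv2.findContours(m,0,2)[0],key=cv2.contourArea); print(cv2.contourArea(k)); (x,y),r=cv2.minEnclosingCircle(k); print(r,ray(c,[(x+290,y+185)],.023))
E
```

```text
t 11.6 yaw 16.4 turn -0.02 shift [0.08 0.01 0.84] pos [0.4494 0.3691 0.0799] gap 0.952 F 0.0 q6 11.0 tilt [0.0006 0.0002]
187.0
8.237451553344727 [[ 0.42764215 -0.1337191 ]]
```

```bash
python3 -m crank '[[0.9,0.08,0,0.5,0],[0.9,0,0,0.3,0],[0.9,0,0,0.05,0],[0.9,0,0,0,0],[-1,0,0,0,0]]' 20 >o; python3 -m crank '[[-1,0,0,0,0],[-1,0,0,0,0],[-1,0,0,0,0],[-1,0,0,0,0],[-1,0,0,0,0]]' 20 >>o; python3 -m crank '[[-1,0,0,0,0],[-1,0,0,-0.1,0],[-1,0,0,-0.3,0],[-1,0,0,-0.6,0],[-1,0,0,-0.6,0]]' >>o; grep -E 'clock|pos|gap|grasp' o
python3 - <<'E'
from h import *
plan((.6602,.2272,.10),-24.2)
E
```

```text
clock: 12.15
position: [0.4486, 0.3715, 0.0581]
finger_gap: 0.884
grasp_force: 0.0
clock: 12.65
position: [0.4486, 0.3715, 0.0582]
finger_gap: 0.614
grasp_force: 19.9
clock: 13.15
position: [0.4484, 0.3713, 0.0987]
finger_gap: 0.61
grasp_force: 19.9
t 13.15 yaw 16.4 turn 5.9 shift [-1.79 10.09 -0.05] pos [0.4484 0.3713 0.0987] gap 0.61 F 19.9 q6 12.0 tilt [-0.0005 -0.0002]
```

```bash
python3 -m crank '[[-1,0,0,0,0.5],[-1,0,0,0,1],[-1,0,0,0,1],[-1,0,0,0,1],[-1,0,0,0,1]]' >o; python3 -m crank '[[-1,0,0.3,0,1],[-1,-0.2,0.7,0,0.4],[-1,-0.2,0.9,0,0],[-1,-0.2,0.9,0,0],[-1,-0.2,0.9,0,0]]' >>o; python3 -m crank '[[-1,-0.2,0.9,0,0],[-1,-0.2,0.9,0,0],[-1,-0.2,0.9,0,0],[-1,-0.2,0.9,0,0],[-1,-0.2,0.9,0,0]]' >>o; python3 -m crank '[[-1,0,0.9,0,0],[-1,0,0.5,0,0],[-1,0,0.2,0,0],[-1,0,0,0,0]]' >>o; grep -E 'force|gap|grasp' o
python3 - <<'E'
from h import *
plan((.6602,.2272,.03),-24.2)
E
```

```text
wrist_force: [1.0, 0.5, -0.5]
finger_gap: 0.613
grasp_force: 19.9
wrist_force: [-0.2, 1.2, -0.3]
finger_gap: 0.612
grasp_force: 19.9
wrist_force: [0.2, 0.2, -0.3]
finger_gap: 0.613
grasp_force: 19.9
wrist_force: [-0.1, 0.8, 0.4]
finger_gap: 0.612
grasp_force: 19.9
t 15.05 yaw -24.2 turn 0.0 shift [-0.05  0.25  2.71] pos [0.655  0.231  0.0979] gap 0.612 F 19.9 q6 34.0 tilt [-0.0002 -0.0001]
```

```bash
python3 -m crank '[[-1,-0.05,0.25,0.4,0],[-1,0,0,0.7,0],[-1,0,0,0.7,0],[-1,0,0,0.6,0],[-1,0,0,0.2,0]]' >o; python3 -m crank '[[-1,0,0,0,0],[-1,0,0,0,0]]' >>o
python3 - <<'E'
from h import *
plan((.6602,.2272,.0155),-24.2)
c=camera("top");s=camera("scene")
M=np.zeros((540,400+400,3),np.uint8); M[:360,:300]=crop(c["img"],180,105,50,60,6); M[:420,310:790]=crop(s["img"],300,190,80,70,6)
cv2.imwrite("pics/m3.png",M)
E
```

```text
t 15.75 yaw -24.2 turn 0.0 shift [-0.04  0.02  0.73] pos [0.6601 0.2283 0.0337] gap 0.614 F 19.9 q6 34.0 tilt [0.0012 0.0002]
```

View pics/m3.png

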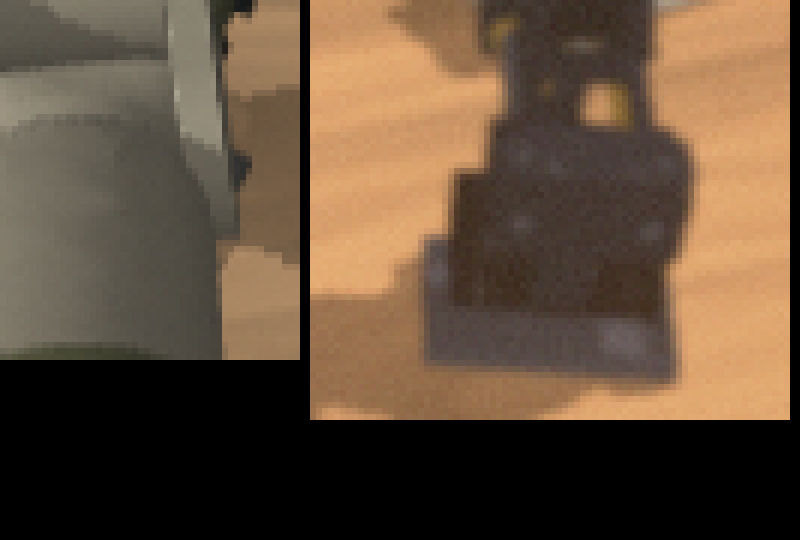

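The charcoal hangs over the tray (x 452–662 against the tray's 425–675 in the scene crop), about 2 mm right of centre. I'll shift slightly and lower it.

```bash
python3 -m crank '[[-1,-0.1,0.02,0.1,0],[-1,0,0,0.2,0],[-1,0,0,0.2,0],[-1,0,0,0.1,0],[-1,0,0,0,0]]' >o; python3 -m crank '[[-1,0,0,0.08,0],[-1,0,0,0,0]]' >>o; cat o;python3 - <<'E'
from h import *
plan((.6602,.2272,.0152),-24.2); print(state()["wrist_force"])
E
```

```text
clock: 16.35
position: [0.6589, 0.2257, 0.0173]
tcp_rot: [[0.41, 0.912, -0.001], [0.912, -0.41, -0.0], [-0.001, -0.001, -1.0]]
wrist_force: [0.0, -0.2, -0.2]
finger_gap: 0.616
grasp_force: 19.9
clock: 16.55
position: [0.6591, 0.2257, 0.0158]
tcp_rot: [[0.41, 0.912, -0.0], [0.912, -0.41, -0.0], [-0.0, -0.0, -1.0]]
wrist_force: [-0.9, -0.5, -0.7]
finger_gap: 0.615
grasp_force: 19.9
t 16.55 yaw -24.2 turn 0.0 shift [0.07 0.02 0.02] pos [0.6591 0.2257 0.0158] gap 0.615 F 19.9 q6 33.0 tilt [-0.0002 -0.    ]
[-0.88701319 -0.52232345 -0.70325475]
```

```bash
python3 -m crank '[[-1,0,0,0.04,0],[-1,0,0,0.04,0],[-1,0,0,0,0]]' >o;  cat o;python3 - <<'E'
from h import *
print(state()["wrist_force"],state()["position"])
E
```

```text
clock: 16.85
position: [0.6593, 0.2257, 0.0152]
tcp_rot: [[0.41, 0.912, 0.001], [0.912, -0.41, 0.0], [0.0, 0.001, -1.0]]
wrist_force: [-2.6, -0.5, 5.9]
finger_gap: 0.614
grasp_force: 19.9
[-2.55084885 -0.53227528  5.85088709] [0.6593104  0.22572909 0.01522209]
```

```bash
python3 -m crank '[[0.7,0,0,0,0],[0.7,0,0,0,0],[0.7,0,0,0,0],[0.7,0,0,-0.2,0],[0.7,0,0,-0.5,0]]' >o; python3 -m crank '[[1,0,0,-1,0],[1,0,0,-1,0],[1,0,0,-0.8,0],[1,0,0,-0.4,0],[1,0,0,0,0]]' >>o
python3 - <<'E'
from h import *
plan((.4519,.371,.08),100.3)
E
```

```text
t 17.85 yaw -24.2 turn 8.08 shift [-7.14 -7.2   1.34] pos [0.6597 0.2258 0.1135] gap 1.001 F 0.0 q6 33.0 tilt [0.0033 0.0005]
```

```bash
python3 -m crank '[[1,0,0,0,0.7],[1,0,0,0,1],[1,0,0,0,1],[1,0,0,0,1],[1,0,0,0,1]]' >o; python3 -m crank '[[1,0,0,0,1],[1,0,0,0,1],[1,-0.5,-0.5,0,1],[1,-0.8,-0.8,0,0.4],[1,-0.9,-0.9,0,0]]' >>o; python3 -m crank '[[1,-0.9,-0.9,0,0],[1,-0.9,-0.9,0,0],[1,-0.9,-0.9,0,0],[1,-0.9,-0.9,0,0],[1,-0.9,-0.9,0,0]]' >>o; python3 -m crank '[[1,-0.4,-0.4,0,0],[1,0,0,0,0],[1,0,0,0,0]]' >>o;python3 - <<'E'
from h import *
plan((.4519,.371,.08),100.3)
c=camera("top")
M=np.zeros((540,800,3),np.uint8); M[:270,:300]=crop(c["img"],180,110,50,45,6); M[:420,310:790]=crop(c["img"],115,160,80,70,6)
cv2.imwrite("pics/m4.png",M)
E
```

```text
t 19.65 yaw -79.9 turn -0.03 shift [ 0.05 -0.23  1.25] pos [0.4518 0.3651 0.1112] gap 1.003 F 0.0 q6 107.0 tilt [ 0.0002 -0.0003]
```

View pics/m4.png

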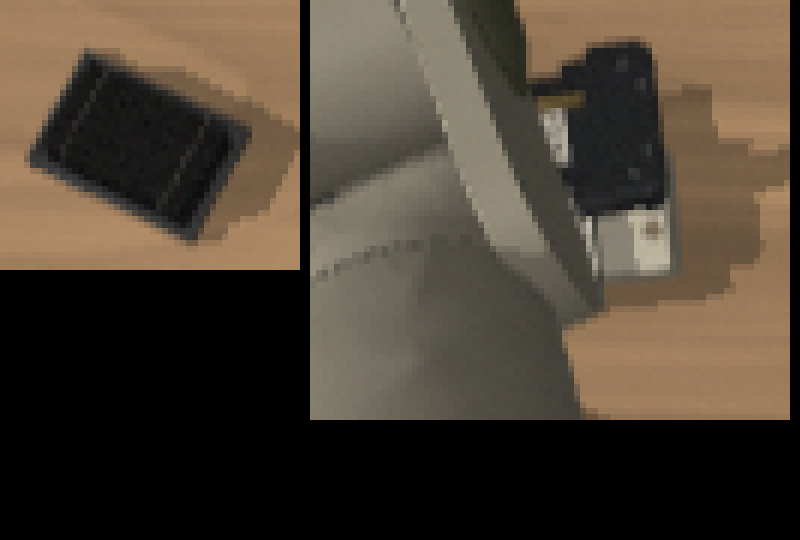

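The charcoal sits inside the tray, parallel to it, at (138,145). Descending on the board.

```bash
python3 -m crank '[[1,0.05,-0.23,0.3,-0.03],[1,0,0,0.7,0],[1,0,0,0.8,0],[1,0,0,0.6,0],[1,0,0,0.2,0]]' >o; python3 -m crank '[[1,0,0,0.1,0],[1,0,0,0,0],[1,0,0,0,0]]' >>o
python3 - <<'E'
from h import *
plan((.4519,.371,.0345),100.3); print(state()["wrist_force"])
E
```

```text
t 20.5 yaw -79.7 turn 0.0 shift [0.01 0.02 0.4 ] pos [0.4516 0.3715 0.0446] gap 0.998 F 0.0 q6 108.0 tilt [0.0011 0.0006]
[-0.35573439  1.11165756 -0.91701916]
```

```bash
python3 -m crank '[[1,0,0,0.2,0],[1,0,0,0.15,0],[1,0,0,0.05,0],[1,0,0,0,0],[1,0,0,0,0]]' 25 >o; python3 -m crank '[[-1,0,0,0,0],[-1,0,0,0,0],[-1,0,0,0,0],[-1,0,0,0,0],[-1,0,0,0,0]]' >>o; cat o;python3 - <<'E'
from h import *
plan((.4519,.371,.0345),100.3); print(state()["wrist_force"])
E
```

```text
clock: 21.0
position: [0.4512, 0.3714, 0.034]
tcp_rot: [[0.984, 0.179, 0.0], [0.179, -0.984, 0.0], [0.0, 0.0, -1.0]]
wrist_force: [-0.4, -0.1, -0.4]
finger_gap: 0.999
grasp_force: 0.0
clock: 21.5
position: [0.4512, 0.3713, 0.034]
tcp_rot: [[0.984, 0.179, 0.0], [0.179, -0.984, -0.0], [0.0, 0.0, -1.0]]
wrist_force: [0.3, -0.0, 0.6]
finger_gap: 0.744
grasp_force: 25.0
t 21.5 yaw -79.7 turn 0.01 shift [ 0.02  0.02 -0.02] pos [0.4512 0.3713 0.034 ] gap 0.744 F 25.0 q6 108.0 tilt [ 0.     -0.0001]
[ 0.33774626 -0.01661819  0.63261187]
```

```bash
python3 -m crank '[[-1,0,0,-0.1,0],[-1,0,0,-0.4,0],[-1,0,0,-0.8,0],[-1,0,0,-0.9,0],[-1,0,0,-0.4,0]]' >o; cat o
python3 - <<'E'
from h import *
plan((.6047,-.01,.1))
E
```

```text
clock: 22.0
position: [0.4518, 0.3718, 0.1014]
tcp_rot: [[0.984, 0.179, 0.003], [0.179, -0.984, 0.002], [0.003, -0.001, -1.0]]
wrist_force: [0.3, -0.3, -1.7]
finger_gap: 0.743
grasp_force: 25.0
t 22.0 yaw -79.7 turn -0.0 shift [ 3.28 16.12  0.06] pos [0.4518 0.3718 0.1014] gap 0.743 F 25.0 q6 108.0 tilt [0.0029 0.0016]
```

```bash
python3 -m crank '[[-1,0.1,0.3,0,0],[-1,0.2,0.6,0,0],[-1,0.2,0.9,0,0],[-1,0.2,0.9,0,0],[-1,0.2,0.9,0,0]]' >o; python3 -m crank '[[-1,0.2,0.9,0,0],[-1,0.2,0.9,0,0],[-1,0.2,0.9,0,0],[-1,0.2,0.9,0,0],[-1,0.2,0.9,0,0]]' >>o; python3 -m crank '[[-1,0.2,0.9,0,0],[-1,0.2,0.9,0,0],[-1,0.2,0.9,0,0],[-1,0.2,0.9,0,0],[-1,0.2,0.9,0,0]]' >>o;python3 -m crank '[[-1,0.2,0.9,0,0],[-1,0.2,0.9,0,0],[-1,0.2,0.5,0,0],[-1,0,0.2,0,0],[-1,0,0,0,0]]' >>o
python3 - <<'E'
from h import *
plan((.6047,-.01,.039))
c=camera("scene"); cv2.imwrite("pics/m5.png",crop(c["img"],170,130,130,140,4))
E
```

```text
t 24.0 yaw -79.7 turn -0.0 shift [-0.18  0.99  2.38] pos [0.6047 0.0152 0.0984] gap 0.745 F 25.0 q6 70.0 tilt [-0.0012  0.0003]
```

View pics/m5.png

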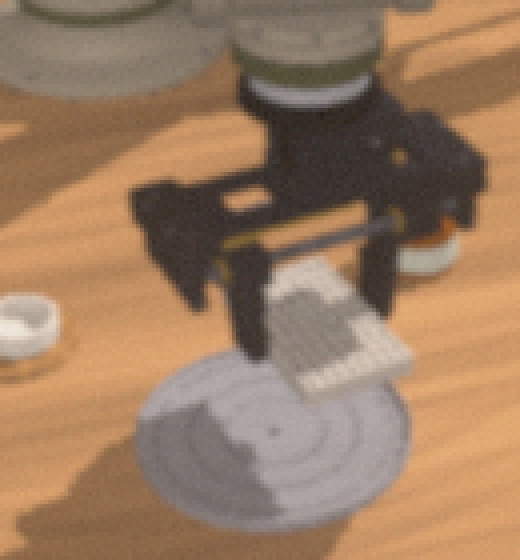

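The board is held level and the disc's centre dot is at (273,431) in the crop. I'll use that to cross-check the centre.

```bash
python3 -m crank '[[-1,-0.1,0.4,0.2,0],[-1,-0.08,0.4,0.6,0],[-1,0,0.2,0.8,0],[-1,0,0,0.5,0],[-1,0,0,0.1,0]]' >o; python3 -m crank '[[-1,0,0,0,0],[-1,0,0,0,0]]' >>o;python3 - <<'E'
from h import *
plan((.6047,-.01,.036)); print(state()["wrist_force"])
c=camera("scene"); print(ray(c,[(237.75,237.25)],.034))
t=camera("top"); print(ray(t,[(432/1.5625-.5,237/1.5625-.5)],.034))
E
```

```text
t 24.75 yaw -79.6 turn -0.0 shift [-0.03  0.02  0.35] pos [ 0.6054 -0.0094  0.0447] gap 0.746 F 25.0 q6 68.0 tilt [ 0.0012 -0.0002]
[-0.73373244 -0.18910318 -1.38173177]
[[ 0.60603958 -0.01025192]]
[[ 0.60597676 -0.00867792]]
```

Both views agree to about 2 mm. Lower to contact.

```bash
python3 -m crank '[[-1,0,0,0.15,0],[-1,0,0,0.1,0],[-1,0,0,0.04,0],[-1,0,0,0,0],[-1,0,0,0,0]]' >o; cat o; python3 -m crank '[[-1,0,0,0.04,0],[-1,0,0,0.03,0],[-1,0,0,0,0]]'
python3 - <<'E'
from h import *
plan((.6047,-.01,.036)); print(state()["wrist_force"])
E
```

```text
clock: 25.35
position: [0.6051, -0.0097, 0.0367]
tcp_rot: [[0.984, 0.179, -0.0], [0.179, -0.984, -0.0], [-0.0, -0.0, -1.0]]
wrist_force: [-0.5, -0.7, -1.9]
finger_gap: 0.747
grasp_force: 25.0
clock: 25.65
position: [0.6052, -0.0097, 0.0361]
tcp_rot: [[0.984, 0.179, 0.001], [0.179, -0.984, -0.0], [0.001, 0.0, -1.0]]
wrist_force: [-2.6, 0.5, 6.9]
finger_gap: 0.747
grasp_force: 25.0
t 25.65 yaw -79.7 turn -0.0 shift [-0.02  0.01  0.  ] pos [ 0.6052 -0.0097  0.0361] gap 0.747 F 25.0 q6 68.0 tilt [ 0.001  -0.0003]
[-2.60385986  0.53689069  6.89486628]
```

```bash
python3 -m crank '[[0.8,0,0,0,0],[0.8,0,0,0,0],[0.8,0,0,0,0],[0.8,0,0,-0.2,0],[0.8,0,0,-0.5,0]]' >o; python3 -m crank '[[1,0,0,-0.9,0],[1,0,0,-0.9,0],[1,0,0,-0.5,0],[1,0,0,0,0]]' >>o
python3 - <<'E'
from h import *
c=camera("top"); cv2.imwrite("pics/m6.png",crop(c["img"],120,165,65,65,8))
plan((.4469,.37,.08),7.7)
E
```

```text
t 26.6 yaw -79.7 turn -12.71 shift [15.9  -4.24  1.23] pos [ 0.6052 -0.0097  0.1107] gap 0.999 F 0.0 q6 68.0 tilt [ 0.0014 -0.0003]
```

View pics/m6.png

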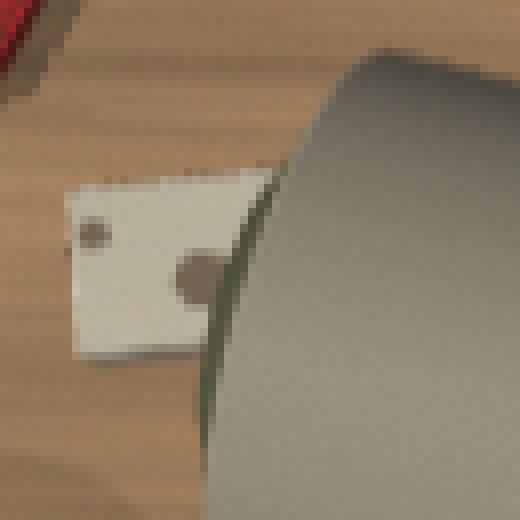

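The brick has not moved: its left corners (66,192),(78,352) match the first measurement.

```bash
python3 -m crank '[[1,0,0,0,-0.7],[1,0,0,0,-1],[1,0,0,0,-1],[1,0,0,0,-1],[1,0,0,0,-1]]' >o; python3 -m crank '[[1,0,0,0,-1],[1,0,0,0,-1],[1,0,0,0,-1],[1,0,0,0,-1],[1,0,0,0,-1]]' >>o; python3 -m crank '[[1,0,0,0,-1],[1,0.3,0,0,-1],[1,0.7,-0.2,0,-1],[1,1,-0.3,0,0],[1,1,-0.3,0,0]]' >>o; python3 -m crank '[[1,1,-0.3,0,0],[1,1,-0.3,0,0],[1,1,-0.3,0,0],[1,1,-0.3,0,0],[1,1,-0.3,0,0]]' >>o; python3 -m crank '[[1,1,-0.3,0,0],[1,1,-0.3,0,0],[1,1,-0.3,0,0],[1,1,-0.3,0,0],[1,1,-0.3,0,0]]' >>o; python3 -m crank '[[1,0.8,-0.2,0,0],[1,0.3,0,0,0],[1,0,0,0,0]]' >>o
python3 - <<'E'
from h import *
plan((.4469,.37,.08),7.7)
E
```

```text
t 29.4 yaw 7.7 turn 0.0 shift [ 1.77 -0.39  1.17] pos [0.4625 0.3275 0.1092] gap 0.997 F 0.0 q6 16.0 tilt [-0.0011 -0.0006]
```

```bash
python3 -m crank '[[1,0.6,-0.2,0,0],[1,0.7,-0.19,0,0],[1,0.4,0,0.4,0],[1,0.07,0,0.6,0],[1,0,0,0.2,0]]' 45 >o;python3 -m crank '[[1,0,0,0,0],[1,0,0,0,0]]' >>o
python3 - <<'E'
from h import *
plan((.4469,.37,.009),7.7)
c=camera("scene"); cv2.imwrite("pics/m7.png",crop(c["img"],300,110,100,100,5))
E
```

```text
t 30.1 yaw 7.6 turn -0.01 shift [ 0.02 -0.03  2.84] pos [0.4476 0.3695 0.0801] gap 0.999 F 0.0 q6 20.0 tilt [0.0001 0.    ]
```

View pics/m7.png

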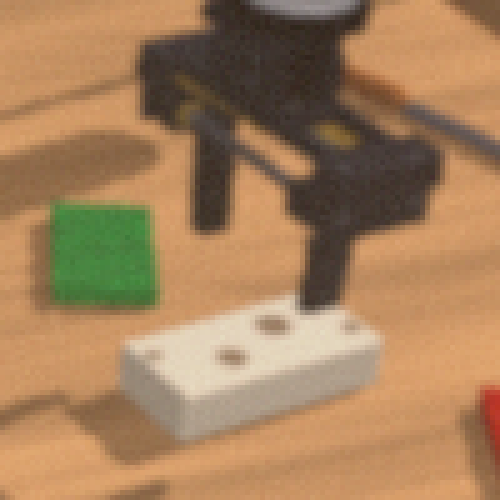

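The fingers stand either side of the brick, which lies at (250,365). Descend and grip.

```bash
python3 -m crank '[[1,0,-0.03,0.3,0],[1,0,0,0.7,0],[1,0,0,0.7,0],[1,0,0,0.6,0],[1,0,0,0.4,0]]' 45 >o;python3 -m crank '[[1,0,0,0.1,0],[1,0,0,0,0],[1,0,0,0,0],[-1,0,0,0,0],[-1,0,0,0,0]]' >>o;python3 -m crank '[[-1,0,0,0,0],[-1,0,0,0,0],[-1,0,0,0,0],[-1,0,0,0,0]]' >>o; cat o
python3 - <<'E'
from h import *
plan((.4684,-.3439,.1),-22.4)
E
```

```text
clock: 30.65
position: [0.4463, 0.3693, 0.0114]
tcp_rot: [[-0.133, 0.991, -0.001], [0.991, 0.133, -0.0], [-0.0, -0.001, -1.0]]
wrist_force: [0.1, 0.4, -0.6]
finger_gap: 1.002
grasp_force: 0.0
clock: 31.15
position: [0.4467, 0.3697, 0.0105]
tcp_rot: [[-0.133, 0.991, 0.001], [0.991, 0.133, 0.0], [0.0, 0.001, -1.0]]
wrist_force: [0.0, 0.5, -0.7]
finger_gap: 0.84
grasp_force: 0.0
clock: 31.55
position: [0.4469, 0.3697, 0.0103]
tcp_rot: [[-0.133, 0.991, 0.001], [0.991, 0.133, 0.0], [0.0, 0.001, -1.0]]
wrist_force: [0.7, -0.9, 3.7]
finger_gap: 0.745
grasp_force: 45.0
t 31.55 yaw 7.7 turn 4.37 shift [-26.06  11.67  -3.59] pos [0.4469 0.3697 0.0103] gap 0.745 F 45.0 q6 20.0 tilt [0.0009 0.0004]
```

```bash
python3 -m crank '[[-1,0,0,-0.1,0],[-1,0,0,-0.4,0],[-1,0,0,-0.7,0],[-1,0,0,-0.9,0],[-1,0,0,-0.9,0]]' >o;python3 -m crank '[[-1,0,0,-0.9,0],[-1,0,0,-0.6,0.5],[-1,0,0,-0.2,1],[-1,0,0,0,1],[-1,0,0,0,1]]' >>o;python3 -m crank '[[-1,0,0,0,0.85],[-1,0,0,0,0],[-1,0,0,0,0]]' >>o; cat o
python3 - <<'E'
from h import *
plan((.4684,-.3439,.1),-22.4)
E
```

```text
clock: 32.05
position: [0.446, 0.3694, 0.0858]
tcp_rot: [[-0.133, 0.991, -0.001], [0.991, 0.133, -0.001], [-0.0, -0.002, -1.0]]
wrist_force: [0.7, -0.2, -4.2]
finger_gap: 0.742
grasp_force: 45.0
clock: 32.55
position: [0.446, 0.3694, 0.1279]
tcp_rot: [[0.287, 0.958, -0.001], [0.958, -0.287, -0.0], [-0.001, -0.001, -1.0]]
wrist_force: [0.3, -0.3, -3.2]
finger_gap: 0.746
grasp_force: 45.0
clock: 32.85
position: [0.4463, 0.3695, 0.1276]
tcp_rot: [[0.376, 0.927, -0.001], [0.927, -0.376, -0.0], [-0.001, -0.0, -1.0]]
wrist_force: [0.3, 1.2, -3.2]
finger_gap: 0.746
grasp_force: 45.0
t 32.85 yaw -22.1 turn 0.04 shift [-26.04  11.69   1.1 ] pos [0.4463 0.3695 0.1276] gap 0.746 F 45.0 q6 50.0 tilt [-0.0006 -0.0003]
```

```bash
python3 -m crank '[[-1,-0.3,0.1,0,0.04],[-1,-0.6,0.3,0,0],[-1,-0.9,0.4,0,0],[-1,-0.9,0.4,0,0],[-1,-0.9,0.4,0,0]]' >o; python3 -m crank '[[-1,-0.9,0.4,0,0],[-1,-0.9,0.4,0,0],[-1,-0.9,0.4,0,0],[-1,-0.9,0.4,0,0],[-1,-0.9,0.4,0,0]]' >>o; python3 -m crank '[[-1,-0.9,0.4,0,0],[-1,-0.9,0.4,0,0],[-1,-0.9,0.4,0,0],[-1,-0.9,0.4,0,0],[-1,-0.9,0.4,0,0]]' >>o; python3 -m crank '[[-1,-0.9,0.4,0,0],[-1,-0.9,0.4,0,0],[-1,-0.9,0.4,0,0],[-1,-0.9,0.4,0,0],[-1,-0.9,0.4,0,0]]' >>o; python3 -m crank '[[-1,-0.9,0.4,0,0],[-1,-0.9,0.4,0,0],[-1,-0.9,0.4,0,0],[-1,-0.5,0.3,0,0],[-1,0,0,0,0]]' >>o
python3 - <<'E'
from h import *
plan((.4684,-.3439,.06),-22.4)
E
```

```text
t 35.35 yaw -22.6 turn -0.04 shift [-5.66  2.61  2.7 ] pos [ 0.4619 -0.1881  0.1275] gap 0.745 F 45.0 q6 -13.0 tilt [ 0.0004 -0.0005]
```

```bash
python3 -m crank '[[-1,-0.5,0.2,0,0],[-1,-0.9,0.4,0,0],[-1,-0.9,0.4,0,0],[-1,-0.9,0.4,0,0],[-1,-0.9,0.4,0,0]]' >o; python3 -m crank '[[-1,-0.9,0.4,0,0],[-1,-0.6,0.35,0,0],[-1,-0.2,0,0.5,0],[-1,0,0,0.7,0],[-1,0,0,0.7,0]]' >>o; python3 -m crank '[[-1,0,0,0.6,0],[-1,0,0,0.2,0],[-1,0,0,0,0]]' >>o
python3 - <<'E'
from h import *
plan((.4684,-.3439,.0163),-22.4)
c=camera("top");s=camera("scene")
M=np.zeros((500,800,3),np.uint8); M[:400,:390]=crop(c["img"],345,160,78,80,5); M[:350,400:800]=crop(s["img"],40,200,100,70,4)[:350,:400]
cv2.imwrite("pics/m8.png",M)
E
```

```text
t 36.65 yaw -22.5 turn -0.01 shift [0.04 0.12 1.71] pos [ 0.4652 -0.3437  0.0591] gap 0.746 F 45.0 q6 -26.0 tilt [-0.0015  0.0017]Traceback (most recent call last):
  File "<stdin>", line 4, in <module>
ValueError: could not broadcast input array from shape (280,400,3) into shape (350,400,3)
```

```bash
python3 -m crank '[[-1,0.04,0.12,0.2,0],[-1,0,0,0.2,0],[-1,0,0,0,0]]' >o
python3 - <<'E'
from h import *
plan((.4684,-.3439,.0163),-22.4)
c=camera("top");s=camera("scene")
M=np.zeros((500,800,3),np.uint8); M[:400,:390]=crop(c["img"],345,160,78,80,5); M[:280,400:800]=crop(s["img"],40,200,100,70,4)
cv2.imwrite("pics/m8.png",M)
E
```

```text
t 37.05 yaw -22.5 turn -0.02 shift [ 0.02 -0.02  1.32] pos [ 0.4686 -0.3447  0.0494] gap 0.748 F 45.0 q6 -25.0 tilt [-0.0007  0.0008]
```

View pics/m8.png

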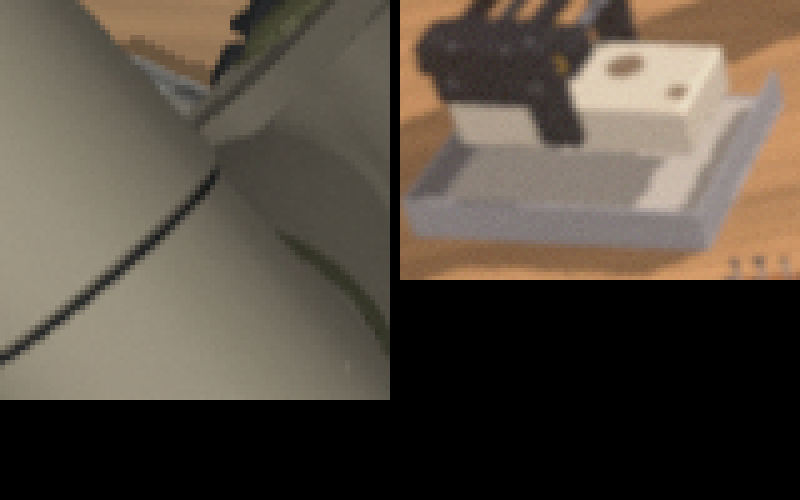

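The brick hangs level above the hearth, centred between its side walls. Lowering.

```bash
python3 -m crank '[[-1,0,0,0.3,0],[-1,0,0,0.4,0],[-1,0,0,0.3,0],[-1,0,0,0.15,0],[-1,0,0,0,0]]' >o; python3 -m crank '[[-1,0,0,0,0],[-1,0,0,0.06,0],[-1,0,0,0.06,0],[-1,0,0,0,0]]' >>o; cat o
python3 - <<'E'
from h import *
plan((.4684,-.3439,.0163),-22.4)
E
```

```text
clock: 37.65
position: [0.4685, -0.3447, 0.0204]
tcp_rot: [[0.383, 0.924, -0.001], [0.924, -0.383, 0.001], [0.001, -0.001, -1.0]]
wrist_force: [1.1, -0.2, -3.4]
finger_gap: 0.744
grasp_force: 45.0
clock: 38.05
position: [0.4687, -0.3449, 0.0182]
tcp_rot: [[0.383, 0.924, -0.0], [0.924, -0.383, 0.0], [-0.0, -0.0, -1.0]]
wrist_force: [0.1, -0.1, -3.4]
finger_gap: 0.743
grasp_force: 45.0
t 38.05 yaw -22.5 turn -0.02 shift [ 0.03 -0.03  0.08] pos [ 0.4687 -0.3449  0.0182] gap 0.743 F 45.0 q6 -25.0 tilt [-0.  0.]
```

```bash
python3 -m crank '[[-1,0,0,0.05,0],[-1,0,0,0.04,0],[-1,0,0,0,0]]'; python3 -m crank '[[-1,0,0,0.03,0],[-1,0,0,0,0]]'
```

```text
clock: 38.35
position: [0.4688, -0.345, 0.0164]
tcp_rot: [[0.383, 0.924, 0.0], [0.924, -0.383, -0.0], [-0.0, 0.0, -1.0]]
wrist_force: [-1.7, 1.2, 0.4]
finger_gap: 0.744
grasp_force: 45.0
clock: 38.55
position: [0.4688, -0.345, 0.0163]
tcp_rot: [[0.383, 0.924, 0.0], [0.924, -0.383, -0.001], [-0.0, 0.001, -1.0]]
wrist_force: [-3.9, 2.5, 8.8]
finger_gap: 0.746
grasp_force: 45.0
```

```bash
python3 -m crank '[[0.74,0,0,0,0],[0.74,0,0,0,0],[0.74,0,0,0,0],[0.74,0,0,-0.2,0],[0.74,0,0,-0.5,0]]' >o; python3 -m crank '[[0.74,0,0,-0.9,0],[0.74,0,0,-1,0],[0.74,0,0,-1,0],[0.74,0,0,-1,0],[0.74,0,0,-1,0]]' >>o; python3 -m crank '[[0.74,0,-0.9,-0.5,0],[0.74,0.5,-1,0,0],[0.74,1,-1,0,0],[0.74,1,-1,0,0],[0.74,1,-1,0,0]]' >>o; python3 -m crank '[[0.74,1,-1,0,0],[0.74,1,-1,0,0],[0.74,1,-0.5,0,0],[0.74,0.5,0,0,0],[0.74,0,0,0,0]]' >>o; grep -E "pos|grasp" o
python3 - <<'E'
from h import *
c=camera("top");s=camera("scene")
cv2.imwrite("pics/t9.png",crop(c["img"],120,90,310,190,2.58)); cv2.imwrite("raw9.png",c["img"])
E
```

```text
position: [0.4684, -0.3446, 0.0326]
grasp_force: 0.0
position: [0.4687, -0.3449, 0.1575]
grasp_force: 0.0
position: [0.3884, -0.216, 0.1687]
grasp_force: 0.0
position: [0.3651, -0.1114, 0.1687]
grasp_force: 0.0
```

View pics/t9.png

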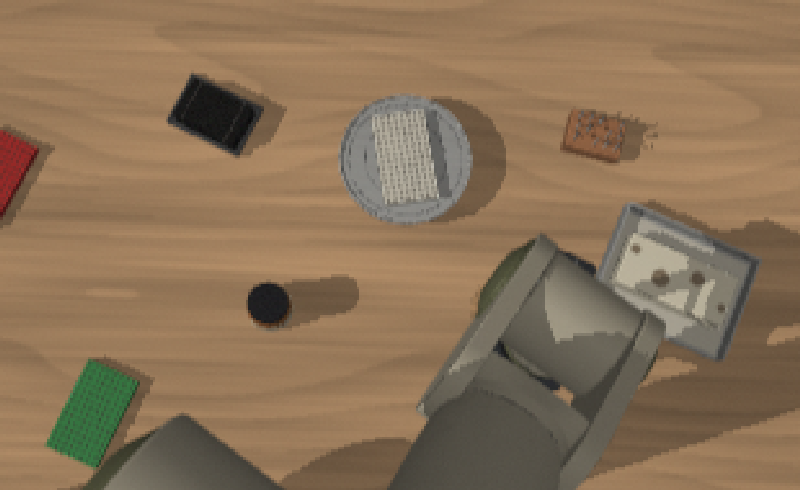

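All four sit in their places: brick about (675,280), board (407,156) on the disc (406,159), charcoal in its tray. The jar and bur block have not moved. One close check of the brick's centring.

Run:
```python
from h import *
cv2.imwrite("pics/b.png",crop(cv2.imread("raw9.png"),345,162,75,72,8))
```

```text
(no output)
```

View pics/b.png

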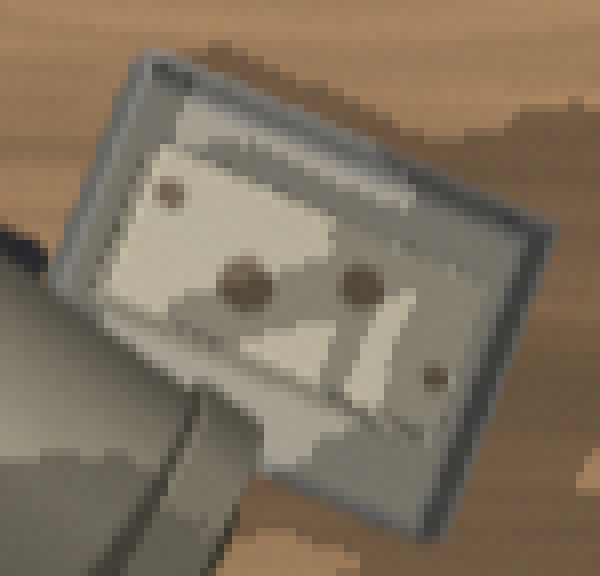

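Brick top corners are (160,146),(490,278),(428,438),(98,290); hearth wall corners are (147,52),(556,225),(437,540) (fourth hidden).

Run:
```python
from h import *
c=camera("top"); f=lambda p:np.array(p)/8.+[344.5,161.5]
b=ray(c,f([(160,146),(490,278),(428,438),(98,290)]),.038); h=ray(c,f([(147,52),(437,540)]),.028)
print(b.mean(0),h.mean(0)); e=b[1]-b[0]; print(np.degrees(np.arctan2(e[1],e[0])),np.hypot(*e))
```

```text
[ 0.46855852 -0.34070526] [ 0.46804974 -0.34291187]
-110.32946667625339 0.1381601866081439
```

Centred to within about 2 mm and parallel (69.7° against 69°). Handing in.

```bash
python3 -c "
from workcell import sign_off
print(sign_off())"
```

```text
the job is handed in; nothing more can be done
None
```

I took the pile apart and handed the job in: the dish is on the cork mat, the charcoal in its tray, the board centred on the turntable and the brick in the middle of the hearth; the jar and bur block look unmoved, and no verdict came back.

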